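# Rack the pipe offcuts by length beside the vice

## Robot

A 6-joint arm with a two-finger parallel gripper is mounted at the origin on the work surface. World frame = base frame: x ahead of the robot, y to its left, z up, the work surface at z = 0. Lengths are in m, angles in rad, forces in N, time in s.
With the tool pointing down it reaches from about 0.35 to 0.775 m from the base axis. Payload 7.3 kg.
Tool frame: the origin (TCP) lies midway between the tips of the shut fingers; the grasp point (between the pads) lies 19 mm behind it; z points along the fingers, y is the line along which they close (so a half turn about z gives the same grasp; the last joint's range is limited). The gripper opens to 92 mm and grips with 3 to 60 N. Pads are 19 mm wide; open, the fingers measure 130 mm over their backs; the gripper's body (75 mm by 190 mm) begins 47 mm behind the grasp point.
Start: joints at [0.956, 0.342, 1.524, -0, 1.275, -0.146], TCP at [0.237, 0.468, 0.227] pointing down, gripper open.
Joint ranges: [-2.53, 2.53], [-0.77, 2.02], [0.04, 2.7], [-1, 4.14], [0.28, 2.66], [-3.11, 3.11]. Speed limits (rad/s): [2.57, 2.57, 3.14, 3.14, 3.14, 3.14].

## Interface

Orientations are given as [roll, pitch, yaw] about the fixed x, y, z axes, in that order (R = Rz(yaw) Ry(pitch) Rx(roll)).
In Python, from cell import monitor, vision, workorder gives the robot as it stands.
- The arm moves only by the tool move_arm, never from a script. Its argument "rows" is a list of rows, each a list of 5 numbers: the shift along the world's x, y, z in mm, then the turn about the world's z in rad, then the closure, from -1 (fully open) to 1 (shut). A call has 1 to 12 rows; each row shifts and turns the commanded pose from where the row before left it; what a row does not reach is not made up. A row lasts 1/10 s, in which the tool goes at most 50 mm and 8.59 degrees, less where a joint would pass 70% of its speed; a pose out of reach is approached as far as the arm can. A call is refused whole if a number of a shift passes 50 or a number of a turn 0.15, either way. A call with a gripper value outside its range is refused whole. The fingers move at their own pace and stop on an object; "newtons" is the grip in N (left out, the last holds). Time passes only in rows, so rows that do not move let the fingers close. It gives the time, the measured TCP pose, the force, the opening and the grip force at its end, in the units of the state.
- monitor.observe(): the state, without advancing time (a new reading comes with each control period).
- vision.read_camera(name): name is "side" or "top" or "wrist"; returns the picture (400x640x3 uint8, red, green, blue); there is no depth.
- vision.get_calibration(name): a dict with "K" (3x3 intrinsics, pixels), "k1" (the pictures are not rectified: a ray, as slopes to the right and down, at radius r is drawn at 1 + k1 r^2 times it, then the intrinsics apply), "T" (4x4, takes a point from camera to world coordinates); the wrist camera has in their place "mount" (4x4, takes a point from camera to tool coordinates, whose origin is the TCP and whose axes are the flange's). Camera axes: x right, y up, looking along -z (the intrinsics and any distortion apply to the point x, -y, -z); pixel columns grow to the right and rows downward; lengths in m; the calibration is good to about 2 mm. A picture is of the moment at which its call begins: read the wrist's pose just before it. get_calibration takes no time and is no camera call.
- workorder.hand_in(): hands the job in; it is judged then, once.
The state is a dict: "time": time; "qpos": joint angles; "qvel": joint speeds; "joint_efforts": joint torques, N m; "tool_pos": TCP position; "tool_rot": TCP orientation; "contact_force": force on the tool from outside, world axes, zero at the start; "torque": the same for the moment, N m; "opening": finger opening in m; "grip_force": force on a finger pad.
Only numpy, scipy, OpenCV 4.12 (cv2) and the standard library are available. Lean on these libraries where they do the work, as an engineer would, in place of code of your own. Each camera call takes 0.05 s, during which the arm holds its last target. There are 200 camera calls.

## Task

Lay the four short loose pieces of steel pipe in the four black saddles on the plywood board, one in each, in order of length along the row: the longest in the saddle nearest the red pipe vice, the shortest in the saddle farthest from it. Each pipe should lie along its groove, seated and roughly centred on its saddle (within a centimetre or so), and be let go.

Things in the scene. Friction and masses are not known exactly. Their poses are not given: they have to be found in the camera images.
- pipe_55: The shortest of four loose lengths of galvanised steel pipe: 55 mm long, 34 mm outside diameter, 121 g give or take a third. It starts lying on the table and can roll. Origin at its middle, on its axis (17 mm above whatever flat it lies on); x along the pipe.
- pipe_80: The second shortest of four loose lengths of galvanised steel pipe: 80 mm long, 34 mm outside diameter, 176 g give or take a third. It starts lying on the table and can roll. Origin at its middle, on its axis (17 mm above whatever flat it lies on); x along the pipe.
- pipe_105: The second longest of four loose lengths of galvanised steel pipe: 105 mm long, 34 mm outside diameter, 231 g give or take a third. It starts lying on the table and can roll. Origin at its middle, on its axis (17 mm above whatever flat it lies on); x along the pipe.
- pipe_130: The longest of four loose lengths of galvanised steel pipe: 130 mm long, 34 mm outside diameter, 286 g give or take a third. It starts lying on the table and can roll. Origin at its middle, on its axis (17 mm above whatever flat it lies on); x along the pipe.
- saddle_1: Fixed black saddle 1 of a row of 4 about 84 mm apart on a 12 mm plywood board (1 at the robot's left, +y; 4 at its right): 44 mm long (x, along the groove), 29 wide (y), 12 high, narrower than a pipe so fingers pass beside it. Shallow open-ended V groove on top, flanks 30 degrees. Origin: centre of its underside, on the board. A seated pipe's axis is 24.6 mm above it.
- saddle_2: Fixed black saddle 2 of a row of 4 about 84 mm apart on a 12 mm plywood board (1 at the robot's left, +y; 4 at its right): 44 mm long (x, along the groove), 29 wide (y), 12 high, narrower than a pipe so fingers pass beside it. Shallow open-ended V groove on top, flanks 30 degrees. Origin: centre of its underside, on the board. A seated pipe's axis is 24.6 mm above it.
- saddle_3: Fixed black saddle 3 of a row of 4 about 84 mm apart on a 12 mm plywood board (1 at the robot's left, +y; 4 at its right): 44 mm long (x, along the groove), 29 wide (y), 12 high, narrower than a pipe so fingers pass beside it. Shallow open-ended V groove on top, flanks 30 degrees. Origin: centre of its underside, on the board. A seated pipe's axis is 24.6 mm above it.
- saddle_4: Fixed black saddle 4 of a row of 4 about 84 mm apart on a 12 mm plywood board (1 at the robot's left, +y; 4 at its right): 44 mm long (x, along the groove), 29 wide (y), 12 high, narrower than a pipe so fingers pass beside it. Shallow open-ended V groove on top, flanks 30 degrees. Origin: centre of its underside, on the board. A seated pipe's axis is 24.6 mm above it.
- vice: Red pipe vice with a steel screw and cross bar, 150 x 120 mm, 185 mm high, fixed on the table beyond one end of the row of saddles: on the robot's left (+y) or right (-y), changing from start to start. Origin at the centre of its underside.
Things that resemble listed ones, but are neither listed nor needed, are in the scene too. What is shaped like the pipe_130 but orange or turquoise is not meant. What is shaped like the pipe_55 but orange is not meant.

How it is judged:
By the outcome, as a careful person would: the job done as asked, in the order asked, and still so for the second after the job is handed in, with the robot touching nothing.
It also fails if it takes over 106 s, if anything falls off the work surface, if the arm or the gripper's body presses on something with over 40 N, if the wrist force passes 120 N, or if a joint passes its speed limit or range.

## Working session

There is one attempt and no reset: what is moved stays moved. The work goes in short steps, Python scripts to look and compute and a tool call to move; the robot and the scene stay as the last step left them, time stands still between calls to the robot, and variables do not carry over. Pictures are saved under pics/ and viewed, at most 14 in all, crops included, and the job is handed in when it is done.

Besides the shell and the picture viewer there is one more tool, called after "Emit:" as name([rows], argument=value, ...), one row to a line, values as JSON. move_arm: Moves the arm, as the interface text tells. Its arguments: {"type":"object","properties":{"rows":{"type":"array","items":{"type":"array","items":{"type":"number"}}},"newtons":{"type":"number"}},"required":["rows"]}

```bash
mkdir -p pics; ls
cat > h.py <<'E'
import numpy as np, cv2
from cell import monitor, vision, workorder
from scipy.spatial.transform import Rotation as R
def cam(name):
    c=vision.get_calibration(name); c={k:(np.array(v) if not np.isscalar(v) else v) for k,v in c.items()}
    if 'mount' in c:
        s=monitor.observe(); T=np.eye(4); T[:3,:3]=R.from_euler('xyz',s['tool_rot']).as_matrix(); T[:3,3]=s['tool_pos']
        c['T']=T@c['mount']
    return c
def snap(name,f):
    c=cam(name); im=vision.read_camera(name); cv2.imwrite('pics/'+f,cv2.cvtColor(im,cv2.COLOR_RGB2BGR)); return c,im
def ray(c,uv):
    uv=np.array(uv,float).reshape(-1,1,2)
    p=cv2.undistortPoints(uv,c['K'],np.array([c['k1'],0,0,0],float)).reshape(-1,2)
    d=np.c_[p[:,0],-p[:,1],-np.ones(len(p))]@c['T'][:3,:3].T
    return c['T'][:3,3],d
def onplane(c,uv,z):
    o,d=ray(c,uv); return o+d*((z-o[2])/d[:,2])[:,None]
E
python3 - <<'E'
from h import *
for n in('top','side','wrist'):
    c,im=snap(n,n+'0.png'); print(n,c['k1'],c['K'].round(1).tolist(),c['T'].round(3).tolist())
print(monitor.observe())
E
```

```text
pics
top 0.0004767329291799035 [[484.5, 0.0, 311.7], [0.0, 484.5, 200.5], [0.0, 0.0, 1.0]] [[0.004, 0.991, -0.137, 0.302], [-1.0, 0.004, 0.001, 0.019], [0.001, 0.137, 0.991, 1.369], [0.0, 0.0, 0.0, 1.0]]
side -0.12195561245824411 [[485.2, 0.0, 319.3], [0.0, 485.2, 197.7], [0.0, 0.0, 1.0]] [[-0.947, 0.23, -0.225, 0.153], [-0.322, -0.68, 0.659, 0.944], [-0.001, 0.696, 0.718, 1.098], [0.0, 0.0, 0.0, 1.0]]
wrist -0.04529985298233264 [[312.9, 0.0, 322.0], [0.0, 312.9, 202.0], [0.0, 0.0, 1.0]] [[0.452, -0.851, -0.267, 0.164], [0.892, 0.43, 0.139, 0.506], [-0.003, -0.301, 0.953, 0.383], [0.0, 0.0, 0.0, 1.0]]
{'time': 0.15, 'qpos': array([ 9.56054693e-01,  3.42581415e-01,  1.52479801e+00,  2.24395038e-05,
        1.27540814e+00, -1.46005278e-01]), 'qvel': array([-0.00083611, -0.0043502 , -0.00286387, -0.00207828,  0.00201259,
        0.00055621]), 'joint_efforts': array([ 1.51738608e-03, -4.31469190e+01, -2.44353300e+01,  7.18968990e-02,
        5.37407468e-02, -5.65096821e-05]), 'tool_pos': array([0.23697089, 0.46813153, 0.22619474]), 'tool_rot': array([-3.14041358e+00, -1.95075605e-04,  2.67284964e+00]), 'contact_force': array([0.05769778, 0.24702607, 0.94162324]), 'torque': array([ 0.01258442, -0.01828453,  0.01708902]), 'grip_force': 0.0, 'opening': 0.09197149773463034}
```

View pics/top0.png

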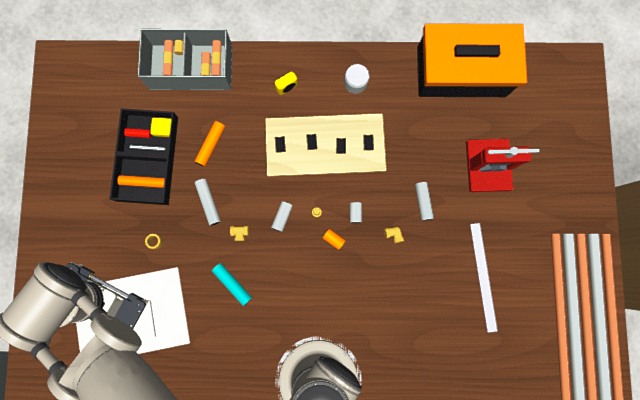

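View pics/side0.png

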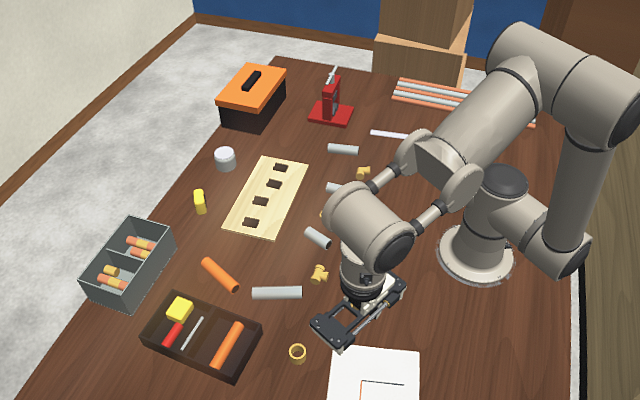

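The vice is on the robot's right (-y), so pipe_130 goes to saddle 4 and pipe_55 to saddle 1. In the top view the candidates are:
- **Grey pipes:** (207,201) long, (282,216), (356,212) short and (425,201).
- **Not meant:** orange (209,143), orange (142,181), turquoise (231,284), short orange (333,239), grey bars in the bundle at right, white strip (484,277), white cap (357,78).
- **Saddles:** (280,144), (312,142), (341,146), (368,142).

```bash
cat > m.py <<'E'
from h import *
def pipes(c,im,z=0.017,roi=None,amin=100,vmin=110):
    hsv=cv2.cvtColor(im,cv2.COLOR_RGB2HSV); m=cv2.inRange(hsv,(0,0,vmin),(180,50,255))
    if roi:
        k=np.zeros_like(m); x0,y0,x1,y1=roi; k[y0:y1,x0:x1]=255; m&=k
    m=cv2.morphologyEx(m,cv2.MORPH_OPEN,np.ones((3,3)))
    out=[]
    for q in cv2.findContours(m,0,2)[0]:
        if cv2.contourArea(q)<amin: continue
        P=onplane(c,q.reshape(-1,2),z)[:,:2]
        (x,y),(w,h),a=cv2.minAreaRect((P*1000).astype(np.float32))
        B=cv2.boxPoints(((x,y),(w,h),a)); e=[B[1]-B[0],B[2]-B[1]]; l=max(e,key=np.linalg.norm)
        ang=np.degrees(np.arctan2(l[1],l[0])); ang=(ang+90)%180-90
        out.append((q.reshape(-1,2).mean(0).round(),round(x),round(y),round(max(w,h)),round(min(w,h)),round(ang,1)))
    return out
def saddles(c,im,roi,z=0.024,amin=50):
    g=cv2.cvtColor(im,cv2.COLOR_RGB2GRAY); x0,y0,x1,y1=roi; k=np.zeros_like(g); k[y0:y1,x0:x1]=255
    m=cv2.inRange(g,0,70)&k; out=[]
    for q in cv2.findContours(m,0,2)[0]:
        if cv2.contourArea(q)<amin: continue
        P=onplane(c,q.reshape(-1,2),z)[:,:2]; (x,y),(w,h),a=cv2.minAreaRect((P*1000).astype(np.float32))
        B=cv2.boxPoints(((x,y),(w,h),a)); e=[B[1]-B[0],B[2]-B[1]]; l=max(e,key=np.linalg.norm)
        ang=(np.degrees(np.arctan2(l[1],l[0]))+90)%180-90
        out.append((q.reshape(-1,2).mean(0).round(),round(x),round(y),round(max(w,h)),round(min(w,h)),round(ang,1)))
    return out
E
python3 - <<'E'
from m import *
c=cam('top'); im=cv2.cvtColor(cv2.imread('pics/top0.png'),cv2.COLOR_BGR2RGB)
for r in pipes(c,im,roi=(185,170,450,260)): print('pipe',*r)
for r in saddles(c,im,(270,122,380,165)): print('sad',*r)
cv2.imwrite('pics/crop.png',cv2.resize(cv2.imread('pics/top0.png')[110:250,180:445],None,fx=3,fy=3,interpolation=2))
E
```

```text
pipe [356. 207.] 459 -105 54 31 -0.4
pipe [281. 216.] 446 103 82 34 -21.0
pipe [424. 201.] 491 -298 106 34 8.3
pipe [207. 202.] 488 314 133 34 20.8
sad [340. 144.] 648 -63 41 20 -0.2
sad [280. 143.] 651 110 43 24 6.4
sad [367. 141.] 657 -141 41 23 -0.6
sad [312. 140.] 659 20 41 23 5.3
```

View pics/crop.png

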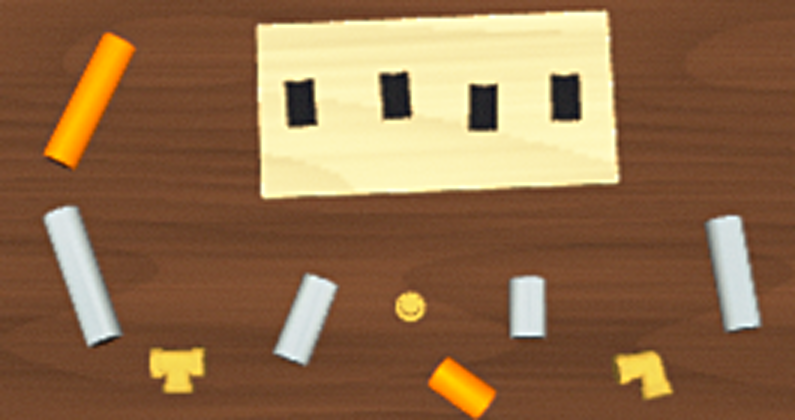

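The crop shows plain grey pipes at full-picture positions of about (207,202) for 130 mm, (424,201) for 105, (281,216) for 80 and (356,207) for 55. The measured lengths are 133, 106, 82 and 54 mm, so the choice is clear. Next I take one closer look at the board from above it.

Emit:
move_arm([
  [28,-41,2,0.04,-0.4],
  [28,-41,2,0.04,-0.4],
  [28,-41,2,0.04,-0.4],
  [28,-41,2,0.04,-0.4],
  [28,-41,2,0.04,-0.4],
  [28,-41,2,0.04,-0.4],
  [28,-41,2,0.04,-0.4],
  [28,-41,2,0.04,-0.4],
  [28,-41,2,0.04,-0.4],
  [28,-41,2,0.04,-0.4],
  [28,-41,2,0.04,-0.4],
  [28,-41,2,0.04,-0.4],
], newtons=30)

```text
time: 1.35
tool_pos: [0.5739, -0.0255, 0.2506]
tool_rot: [3.141, -0.0, -3.129]
contact_force: [0.8, 1.2, 0.2]
opening: 0.0642
grip_force: 0.0
```

Emit:
move_arm([
  [0,0,0,0,-0.4],
  [0,0,0,0,-0.4],
])

```text
time: 1.55
tool_pos: [0.5731, -0.0245, 0.2498]
tool_rot: [3.141, -0.002, -3.133]
contact_force: [0.3, 0.8, 0.1]
opening: 0.0643
grip_force: 0.0
```

Run:
```python
from m import *
c,im=snap('wrist','w1.png'); s=monitor.observe(); print(s['tool_pos'],s['tool_rot'],s['opening'])
for r in pipes(c,im): print('pipe',*r)
```

```text
[ 0.5726763  -0.02337357  0.25012623] [ 3.14079381e+00 -1.51045706e-03 -3.13130563e+00] 0.06434210064535928
pipe [240. 391.] 950 -160 557 33 -88.2
pipe [260. 333.] 834 -112 77 45 -26.1
pipe [326. 305.] 770 -23 351 34 -89.5
pipe [ 69. 301.] 775 -406 57 28 89.1
pipe [572. 300.] 767 360 57 32 88.7
pipe [604. 272.] 721 399 173 24 60.5
pipe [ 37. 274.] 732 -452 185 25 -59.8
pipe [402. 259.] 700 101 91 43 25.9
pipe [241. 259.] 702 -147 92 42 -25.8
pipe [ 97. 102.] 488 -300 110 36 8.4
pipe [600. 100.] 487 318 136 37 20.9
pipe [253.  66.] 455 -104 57 34 0.1
pipe [434.  64.] 441 106 85 34 -21.3
```

View pics/w1.png

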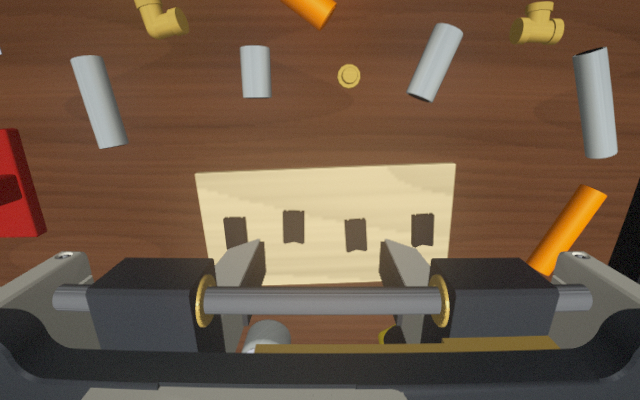

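The wrist view is rotated half a turn. It shows the pipes at (97,102) for 105 mm, (253,66) for 55, (434,64) for 80 and (600,100) for 130, and they agree with the top view within about 3 mm. The saddles are at (235,232) for number 4, then (293,227), (356,235) and (423,230) for number 1.

Run:
```python
from m import *
s=monitor.observe()
c=cam('wrist'); im=cv2.cvtColor(cv2.imread('pics/w1.png'),cv2.COLOR_BGR2RGB)
for z in(.012,.024):
  for r in saddles(c,im,(222,205,437,258),z=z): print('sad',z,*r)
g=cv2.cvtColor(im,cv2.COLOR_RGB2GRAY)
# groove angle from the two long sides of each saddle: board edge too
b=cv2.inRange(cv2.cvtColor(im,cv2.COLOR_RGB2HSV),(15,30,150),(40,140,255))
q=max(cv2.findContours(b,0,2)[0],key=cv2.contourArea).reshape(-1,2)
t=q[(q[:,0]>205)&(q[:,0]<445)&(q[:,1]<180)]; P=onplane(c,t,.012); print('board edge angle',np.degrees(np.arctan(np.polyfit(P[:,1],P[:,0],1)[0])))
```

```text
board edge angle -2.905697741144778
```

```bash
sed -i 's/inRange(g,0,70)/inRange(g,0,115)/' m.py
python3 - <<'E'
from m import *
c=cam('wrist'); im=cv2.cvtColor(cv2.imread('pics/w1.png'),cv2.COLOR_BGR2RGB)
for z in(.012,.024):
  for r in saddles(c,im,(222,205,437,258),z=z): print('sad',z,*r)
g=cv2.cvtColor(im,cv2.COLOR_RGB2GRAY); print(g[228,285:303],g[232,225:248])
E
```

```text
sad 0.012 [386. 249.] 683 68 23 17 0.4
sad 0.012 [257. 249.] 685 -112 23 18 0.7
sad 0.012 [355. 235.] 662 24 48 28 5.4
sad 0.012 [236. 234.] 660 -141 46 30 1.0
sad 0.012 [421. 233.] 653 114 48 30 3.7
sad 0.012 [291. 224.] 650 -62 46 27 -0.5
sad 0.024 [386. 249.] 677 65 22 17 0.4
sad 0.024 [257. 249.] 679 -109 22 17 0.7
sad 0.024 [355. 235.] 656 22 46 27 5.4
sad 0.024 [236. 234.] 655 -138 45 29 1.0
sad 0.024 [421. 233.] 648 110 46 29 3.7
sad 0.024 [291. 224.] 645 -61 44 26 -0.5
[92 91 90 89 91 92 86 89 93 87 92 90 90 92 86 93 90 90] [ 78  76  76  81  81  79  80  80  79  83  80  82  81  79  81  83  79  81
  80  79  81 106 171]
```

Emit:
move_arm([
  [-10.5,42.5,-17.5,0.044,-0.4],
  [-10.5,42.5,-17.5,0.044,-0.4],
  [-10.5,42.5,-17.5,0.044,-0.4],
  [-10.5,42.5,-17.5,0.044,-0.4],
  [-10.5,42.5,-17.5,0.044,-0.4],
  [-10.5,42.5,-17.5,0.044,-0.4],
  [-10.5,42.5,-17.5,0.044,-0.4],
  [-10.5,42.5,-17.5,0.044,-0.4],
  [0,0,-20,0,-0.4],
  [0,0,-20,0,-0.4],
  [0,0,-20,0,-0.4],
  [0,0,0,0,-0.4],
])

```text
time: 2.8
tool_pos: [0.486, 0.3167, 0.0486]
tool_rot: [-3.141, -0.005, -2.776]
contact_force: [-0.4, -0.1, 0.0]
opening: 0.0644
grip_force: 0.0
```

Run:
```python
from m import *
c,im=snap('wrist','w2.png'); s=monitor.observe(); print(s['tool_pos'],s['tool_rot'],s['qpos'])
```

```text
[0.48718247 0.31696532 0.05019265] [ 3.14157296e+00 -2.80237319e-03 -2.77667854e+00] [ 4.44839170e-01  6.32593877e-01  1.57417466e+00  3.01891579e-04
  9.37615994e-01 -1.49105022e+00]
```

View pics/w2.png

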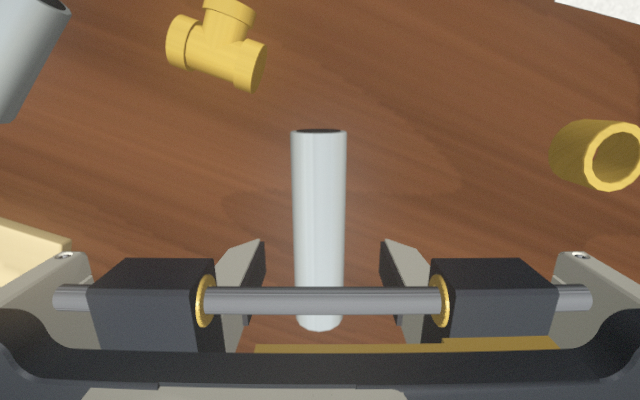

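The pipe lies centred and parallel between the fingers, columns 292–346 against the fingers at 265 and 380. I go down and grip.

Emit:
move_arm([
  [0,0,-15,0,-0.4],
  [0,0,-15,0,-0.4],
  [0,0,-14,0,-0.4],
  [0,0,0,0,-0.4],
  [0,0,0,0,1],
  [0,0,0,0,1],
  [0,0,0,0,1],
  [0,0,0,0,1],
  [0,0,0,0,1],
  [0,0,0,0,1],
], newtons=30)

```text
time: 3.85
tool_pos: [0.4895, 0.3164, 0.0072]
tool_rot: [3.142, 0.001, -2.778]
contact_force: [1.7, -1.0, 4.1]
opening: 0.0333
grip_force: 30.0
```

Emit:
move_arm([
  [0,0,40,0,1],
  [0,0,40,0,1],
  [16.7,-45.6,0,-0.0355,1],
  [16.7,-45.6,0,-0.0355,1],
  [16.7,-45.6,0,-0.0355,1],
  [16.7,-45.6,0,-0.0355,1],
  [16.7,-45.6,0,-0.0355,1],
  [16.7,-45.6,0,-0.0355,1],
  [16.7,-45.6,0,-0.0355,1],
  [16.7,-45.6,0,-0.0355,1],
  [16.7,-45.6,0,-0.0355,1],
  [16.7,-45.6,0,-0.0355,1],
])

```text
time: 5.05
tool_pos: [0.656, -0.1414, 0.0858]
tool_rot: [3.141, -0.002, -3.135]
contact_force: [1.0, 0.1, -3.1]
opening: 0.0334
grip_force: 30.0
```

Emit:
move_arm([
  [0,0,0,0,1],
  [0,0,0,0,1],
  [0,0,0,0,1],
])

```text
time: 5.35
tool_pos: [0.6554, -0.1385, 0.0859]
tool_rot: [3.14, -0.002, -3.133]
contact_force: [-1.2, -0.3, -3.1]
opening: 0.0331
grip_force: 30.0
```

Run:
```python
from m import *
c,im=snap('wrist','w3.png'); s=monitor.observe(); print(s['tool_pos'],s['tool_rot'],s['qpos'],s['opening'],s['contact_force'])
```

```text
[ 0.65555691 -0.13805506  0.08622681] [ 3.14062634e+00 -1.53508923e-03 -3.13187814e+00] [-3.22046243e-01  7.30051048e-01  1.25628993e+00  4.51755936e-04
  1.15701784e+00 -1.90273835e+00] 0.03339503307248507 [-1.04972254  0.46967967 -3.41301444]
```

View pics/w3.png

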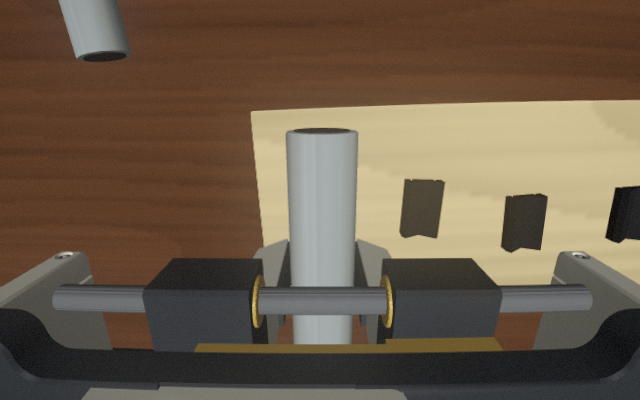

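The held pipe is level and hides saddle 4; saddle 3 is at (422,208). I lower it.

Emit:
move_arm([
  [0,-1.5,-25,0,1],
  [0,0,-25,0,1],
  [0,0,-7,0,1],
  [0,0,-3,0,1],
  [0,0,-1,0,1],
  [0,0,0,0,1],
  [0,0,0,0,1],
])

```text
time: 6.1
tool_pos: [0.6567, -0.1409, 0.0269]
tool_rot: [-3.141, 0.002, -3.133]
contact_force: [-1.2, -0.3, 3.3]
opening: 0.0332
grip_force: 30.0
```

Emit:
move_arm([
  [0,0,0,0,-0.1],
  [0,0,0,0,-0.1],
  [0,0,0,0,-0.1],
  [0,0,20,0,-0.1],
  [0,0,40,0,-0.1],
  [0,0,40,0,-0.1],
  [-33,-31.5,0,0.027,-0.4],
  [-33,-31.5,0,0.027,-0.4],
  [-33,-31.5,0,0.027,-0.4],
  [-33,-31.5,0,0.027,-0.4],
  [-34,-31.5,0,0.027,-0.4],
  [0,0,-30,0,-0.4],
])

```text
time: 7.3
tool_pos: [0.4889, -0.304, 0.0991]
tool_rot: [-3.135, 0.004, -3.003]
contact_force: [0.7, 0.4, -0.1]
opening: 0.0646
grip_force: 0.0
```

Emit:
move_arm([
  [0,0,-30,0,-0.4],
  [0,0,-15,0,-0.4],
  [0,0,0,0,-0.4],
])

```text
time: 7.6
tool_pos: [0.4889, -0.2978, 0.0485]
tool_rot: [3.138, -0.003, -2.999]
contact_force: [-0.2, -0.9, 0.6]
opening: 0.0644
grip_force: 0.0
```

Run:
```python
from m import *
c,im=snap('wrist','w4.png'); s=monitor.observe(); print(s['tool_pos'],s['tool_rot'],s['opening'],s['contact_force'])
c,im=snap('top','top1.png')
for r in pipes(c,im,z=.0366,roi=(270,110,390,172)): print('placed',*r)
for r in pipes(c,im,roi=(185,170,450,260)): print('pipe',*r)
cv2.imwrite('pics/v4.png',np.vstack([cv2.imread('pics/w4.png')[:340],cv2.resize(cv2.imread('pics/top1.png')[110:240,180:445],(640,260))]))
```

```text
[ 0.48980809 -0.29835257  0.0500416 ] [ 3.14004022e+00 -1.20834072e-03 -2.99860517e+00] 0.06419067782227797 [ 0.18032647 -0.32355867 -0.50174339]
placed [369. 134.] 656 -143 131 32 1.1
pipe [430. 247.] 352 -313 86 31 48.4
pipe [401. 245.] 363 -235 139 72 -89.8
pipe [281. 216.] 446 103 82 33 -21.0
pipe [347. 228.] 390 -83 204 189 -39.0
pipe [429. 208.] 458 -307 225 121 -2.0
```

View pics/v4.png

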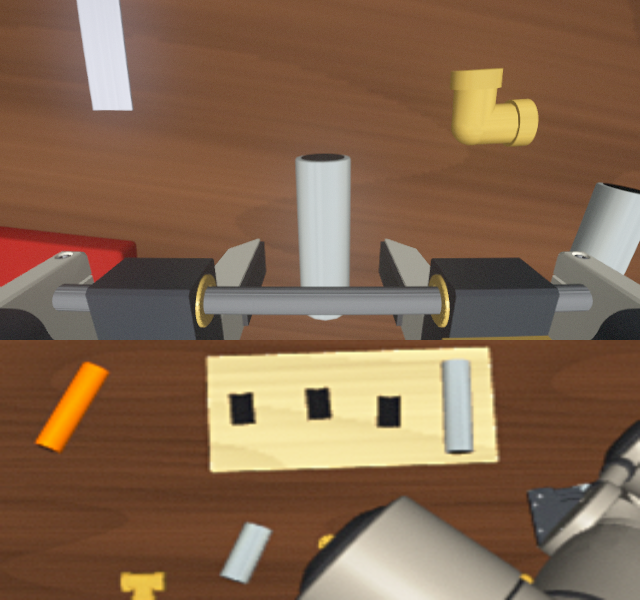

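The pipe in saddle 4 is well placed at (656,-143), 1° off. The 105 mm pipe is centred between the fingers, columns 297–350. The vice base stays about 2 cm clear.

Emit:
move_arm([
  [0,0,-15,0,-0.4],
  [0,0,-15,0,-0.4],
  [0,0,-14,0,-0.4],
  [0,0,0,0,-0.4],
  [0,0,0,0,1],
  [0,0,0,0,1],
  [0,0,0,0,1],
  [0,0,0,0,1],
  [0,0,0,0,1],
])

```text
time: 8.6
tool_pos: [0.4904, -0.2987, 0.0072]
tool_rot: [-3.141, 0.001, -2.998]
contact_force: [0.0, 0.6, 2.1]
opening: 0.0336
grip_force: 29.9
```

Emit:
move_arm([
  [0,0,30,0,1],
  [0,0,30,0,1],
  [0,0,30,0,1],
  [26,39.5,0,-0.025,1],
  [26,39.5,0,-0.025,1],
  [26,39.5,0,-0.025,1],
  [26,39.5,0,-0.025,1],
  [26,39.5,0,-0.025,1],
  [26,39.5,0,-0.025,1],
  [0,0,0,0,1],
  [0,0,-20,0,1],
  [0,0,-20,0,1],
])

```text
time: 9.8
tool_pos: [0.6462, -0.0615, 0.0564]
tool_rot: [-3.141, 0.001, 3.136]
contact_force: [-0.4, -0.4, -2.8]
opening: 0.0333
grip_force: 30.0
```

Emit:
move_arm([
  [0,0,-20,0,1],
  [0,0,-6,0,1],
  [0,0,-2,0,1],
  [0,0,-2,0,1],
  [0,0,0,0,1],
  [0,0,0,0,1],
])

```text
time: 10.4
tool_pos: [0.6467, -0.0618, 0.0276]
tool_rot: [-3.141, 0.001, 3.135]
contact_force: [0.2, 0.3, -2.1]
opening: 0.0333
grip_force: 30.0
```

Emit:
move_arm([
  [0,0,-1.5,0,1],
  [0,0,0,0,1],
  [0,0,0,0,1],
])

```text
time: 10.7
tool_pos: [0.6469, -0.062, 0.0269]
tool_rot: [-3.141, 0.002, 3.135]
contact_force: [-2.8, -0.8, 5.5]
opening: 0.0332
grip_force: 30.0
```

Emit:
move_arm([
  [0,0,0,0,-0.1],
  [0,0,0,0,-0.1],
  [0,0,0,0,-0.1],
  [0,0,20,0,-0.1],
  [0,0,40,0,-0.1],
  [0,0,20,0,-0.1],
  [-34,27.5,0,-0.06,-0.4],
  [-34,27.5,0,-0.06,-0.4],
  [-34,27.5,0,-0.06,-0.4],
  [-34,27.5,0,-0.06,-0.4],
  [-34,27.5,0,-0.06,-0.4],
  [-33,28.5,0,-0.06,-0.4],
])

```text
time: 11.9
tool_pos: [0.4417, 0.1052, 0.1053]
tool_rot: [3.141, 0.0, 2.772]
contact_force: [0.6, 1.0, 0.7]
opening: 0.0645
grip_force: 0.0
```

Emit:
move_arm([
  [0,0,-30,0,-0.4],
  [0,0,-25,0,-0.4],
  [0,0,0,0,-0.4],
  [0,0,0,0,-0.4],
])

```text
time: 12.3
tool_pos: [0.4434, 0.1044, 0.0505]
tool_rot: [-3.141, -0.001, 2.775]
contact_force: [0.8, -0.0, -0.2]
opening: 0.0643
grip_force: 0.0
```

Run:
```python
from m import *
c,im=snap('wrist','w5.png'); s=monitor.observe(); print(s['tool_pos'],s['tool_rot'],s['opening'],s['contact_force'])
c,im=snap('top','top2.png')
for r in pipes(c,im,z=.0366,roi=(270,110,390,172)): print('placed',*r)
cv2.imwrite('pics/v5.png',np.vstack([cv2.imread('pics/w5.png')[:340],cv2.resize(cv2.imread('pics/top2.png')[110:240,180:445],(640,260))]))
```

```text
[0.44395308 0.10431346 0.05100032] [3.14106175e+00 9.45535275e-04 2.77451488e+00] 0.06436161214587373 [-0.41908769  0.16241372  0.3341969 ]
placed [341. 134.] 651 -64 104 28 -0.2
placed [369. 135.] 656 -143 131 32 1.1
```

View pics/v5.png

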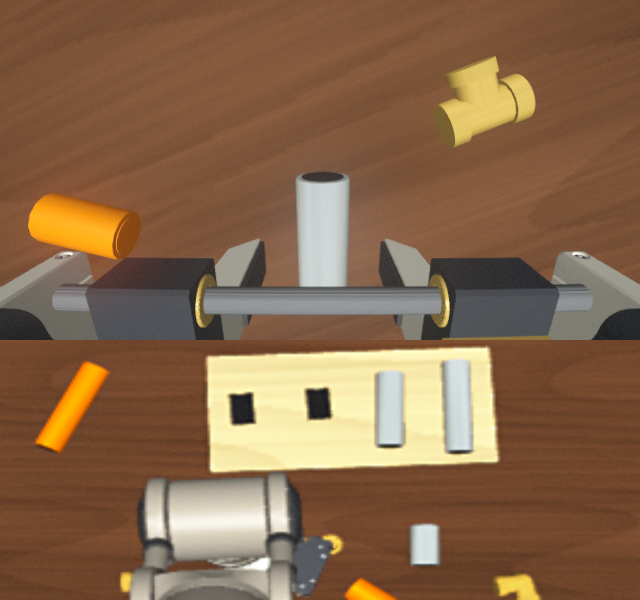

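The pipe in saddle 3 is at (651,-64), parallel and about 4 mm off centre. The 80 mm pipe is centred between the fingers, columns 297–349.

Emit:
move_arm([
  [0,0,-15,0,-0.4],
  [0,0,-15,0,-0.4],
  [0,0,-14,0,-0.4],
  [0,0,0,0,-0.4],
  [0,0,0,0,1],
  [0,0,0,0,1],
  [0,0,0,0,1],
  [0,0,0,0,1],
  [0,0,0,0,1],
])

```text
time: 13.3
tool_pos: [0.4435, 0.1044, 0.0067]
tool_rot: [3.141, 0.001, 2.775]
contact_force: [1.8, -0.2, 3.3]
opening: 0.0331
grip_force: 30.0
```

Emit:
move_arm([
  [0,0,30,0,1],
  [0,0,30,0,1],
  [0,0,30,0,1],
  [35.3,-13.8,0,0.076,1],
  [35.3,-13.8,0,0.076,1],
  [35.3,-13.8,0,0.076,1],
  [35.3,-13.8,0,0.076,1],
  [35.3,-13.8,0,0.076,1],
  [35.3,-13.8,0,0.076,1],
  [0,0,0,0,1],
  [0,0,-20,0,1],
  [0,0,-20,0,1],
])

```text
time: 14.5
tool_pos: [0.6545, 0.0217, 0.0556]
tool_rot: [3.141, -0.0, -3.053]
contact_force: [-0.1, 0.1, -1.5]
opening: 0.0334
grip_force: 30.0
```

Emit:
move_arm([
  [0,0,-20,0,1],
  [0,0,-6,0,1],
  [0,0,-2,0,1],
  [0,0,-2,0,1],
  [0,0,-1,0,1],
  [0,0,0,0,1],
  [0,0,0,0,1],
])

```text
time: 15.2
tool_pos: [0.6556, 0.0214, 0.0266]
tool_rot: [-3.141, 0.002, -3.052]
contact_force: [-1.4, -1.4, 6.0]
opening: 0.0333
grip_force: 30.0
```

Emit:
move_arm([
  [0,0,0,0,-0.1],
  [0,0,0,0,-0.1],
  [0,0,0,0,-0.1],
  [0,0,20,0,-0.1],
  [0,0,40,0,-0.1],
  [0,0,20,0,-0.1],
  [-33,-21,0,-0.015,-0.4],
  [-33,-21,0,-0.015,-0.4],
  [-33,-21,0,-0.015,-0.4],
  [-33,-21,0,-0.015,-0.4],
  [-33,-21,0,-0.015,-0.4],
  [-33.5,-21,0,-0.015,-0.4],
])

```text
time: 16.4
tool_pos: [0.4552, -0.1049, 0.1053]
tool_rot: [-3.142, 0.0, 3.141]
contact_force: [0.7, -1.1, 0.5]
opening: 0.0643
grip_force: 0.0
```

Emit:
move_arm([
  [0,0,-30,0,-0.4],
  [0,0,-25,0,-0.4],
  [0,0,0,0,-0.4],
  [0,0,0,0,-0.4],
])

```text
time: 16.8
tool_pos: [0.4566, -0.1044, 0.0504]
tool_rot: [3.141, -0.001, 3.141]
contact_force: [0.8, 1.0, -0.0]
opening: 0.0643
grip_force: 0.0
```

Run:
```python
from m import *
c,im=snap('wrist','w6.png'); s=monitor.observe(); print(s['tool_pos'],s['tool_rot'],s['opening'],s['contact_force'])
c,im=snap('top','top3.png')
for r in pipes(c,im,z=.0366,roi=(270,110,390,172)): print('placed',*r)
cv2.imwrite('pics/v6.png',np.vstack([cv2.imread('pics/w6.png')[:340],cv2.resize(cv2.imread('pics/top3.png')[110:240,180:445],(640,260))]))
```

```text
[ 0.45721113 -0.10450447  0.05099739] [-3.14132967e+00  9.98010320e-04  3.14111079e+00] 0.06444959230626238 [ 0.45133061 -0.39278814  0.90679648]
placed [311. 138.] 660 20 81 32 5.4
placed [341. 134.] 651 -64 104 28 -0.2
placed [369. 132.] 656 -143 131 32 1.0
```

View pics/v6.png

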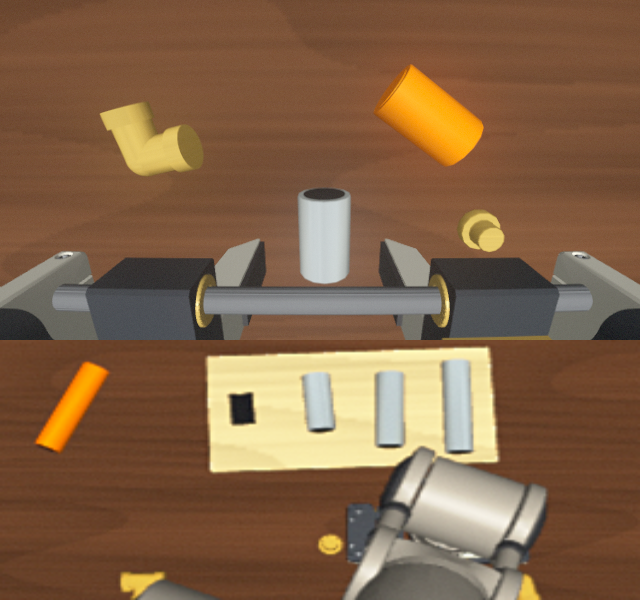

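Pipe 80 is in saddle 2 at (660,20), 5.4°, which matches the saddle. The 55 mm pipe is centred between the fingers, columns 299–350, and nothing lies in the fingers' way. I grip it.

Emit:
move_arm([
  [0,0,-15,0,-0.4],
  [0,0,-15,0,-0.4],
  [0,0,-14,0,-0.4],
  [0,0,0,0,-0.4],
  [0,0,0,0,1],
  [0,0,0,0,1],
  [0,0,0,0,1],
  [0,0,0,0,1],
  [0,0,0,0,1],
])

```text
time: 17.8
tool_pos: [0.4567, -0.1045, 0.0066]
tool_rot: [-3.141, 0.001, 3.141]
contact_force: [-0.7, 0.6, 3.5]
opening: 0.0334
grip_force: 30.0
```

Emit:
move_arm([
  [0,0,30,0,1],
  [0,0,30,0,1],
  [0,0,30,0,1],
  [32,35.8,0,0.0145,1],
  [32,35.8,0,0.0145,1],
  [32,35.8,0,0.0145,1],
  [32,35.8,0,0.0145,1],
  [32,35.8,0,0.0145,1],
  [32,35.8,0,0.0145,1],
  [0,0,0,0,1],
  [0,0,-20,0,1],
  [0,0,-20,0,1],
])

```text
time: 19.0
tool_pos: [0.6483, 0.1106, 0.0556]
tool_rot: [-3.141, -0.0, -3.055]
contact_force: [0.1, 0.4, -1.6]
opening: 0.0333
grip_force: 30.0
```

Emit:
move_arm([
  [0,0,-20,0,1],
  [0,0,-6,0,1],
  [0,0,-2,0,1],
  [0,0,-2,0,1],
  [0,0,-1,0,1],
  [0,0,0,0,1],
  [0,0,0,0,1],
])

```text
time: 19.7
tool_pos: [0.6492, 0.1105, 0.0268]
tool_rot: [3.141, 0.002, -3.055]
contact_force: [-2.4, 0.2, 5.5]
opening: 0.0332
grip_force: 30.0
```

Contact made. I release, rise and back off for the final check.

Emit:
move_arm([
  [0,0,0,0,-0.1],
  [0,0,0,0,-0.1],
  [0,0,0,0,-0.1],
  [0,0,20,0,-0.1],
  [0,0,40,0,-0.1],
  [0,0,40,0,-0.1],
  [0,0,30,0,-0.1],
  [-35,0,20,0,-0.1],
  [-35,0,20,0,-0.1],
  [-35,0,20,0,-0.1],
  [-35,0,0,0,-0.1],
  [0,0,0,0,-0.1],
])

```text
time: 20.9
tool_pos: [0.5047, 0.1106, 0.2159]
tool_rot: [3.141, -0.002, -3.055]
contact_force: [0.1, -0.7, 0.6]
opening: 0.0504
grip_force: 0.0
```

Run:
```python
from m import *
c,im=snap('top','top4.png')
for r in pipes(c,im,z=.0366,roi=(270,110,390,172)): print('placed',*r)
c,im2=snap('wrist','w7.png'); c,im3=snap('side','s7.png')
cv2.imwrite('pics/v7.png',np.vstack([cv2.resize(cv2.imread('pics/top4.png')[110:240,180:445],(640,300)),cv2.resize(cv2.imread('pics/s7.png')[130:255,200:466],(640,300))]))
```

```text
placed [279. 146.] 633 118 127 37 0.9
placed [311. 138.] 660 20 81 32 5.2
placed [341. 134.] 651 -64 104 28 -0.2
placed [288. 141.] 641 85 128 27 4.0
placed [369. 135.] 656 -143 131 32 1.2
```

View pics/v7.png

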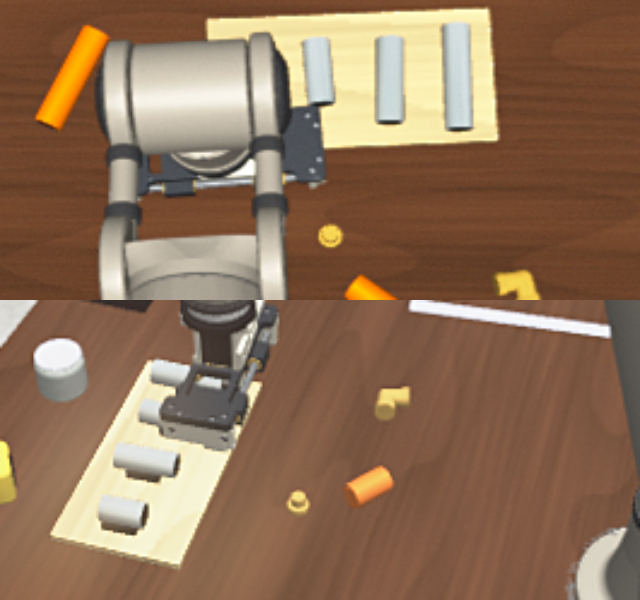

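The side view shows pipe 55 lying on saddle 1, at about (123,513) in the lower half of the picture. In the top view the arm hides it, so I move the arm aside and measure once more.

Emit:
move_arm([
  [-20,40,0,0,-0.1],
  [-20,40,0,0,-0.1],
  [-20,40,0,0,-0.1],
  [-20,40,0,0,-0.1],
  [-20,40,0,0,-0.1],
  [0,0,0,0,-0.1],
  [0,0,0,0,-0.1],
])

```text
time: 21.75
tool_pos: [0.409, 0.3113, 0.2147]
tool_rot: [-3.141, -0.0, -3.053]
contact_force: [0.4, -0.5, 1.0]
opening: 0.0504
grip_force: 0.0
```

Run:
```python
from m import *
c,im=snap('top','top5.png')
for r in pipes(c,im,z=.0366,roi=(266,110,390,172)): print('placed',*r)
cv2.imwrite('pics/v8.png',cv2.resize(cv2.imread('pics/top5.png')[110:240,180:445],(795,390)))
```

```text
placed [279. 143.] 652 110 55 31 0.8
placed [311. 138.] 660 20 81 32 5.2
placed [341. 134.] 651 -64 104 28 -0.2
placed [369. 135.] 656 -143 131 32 1.2
```

View pics/v8.png

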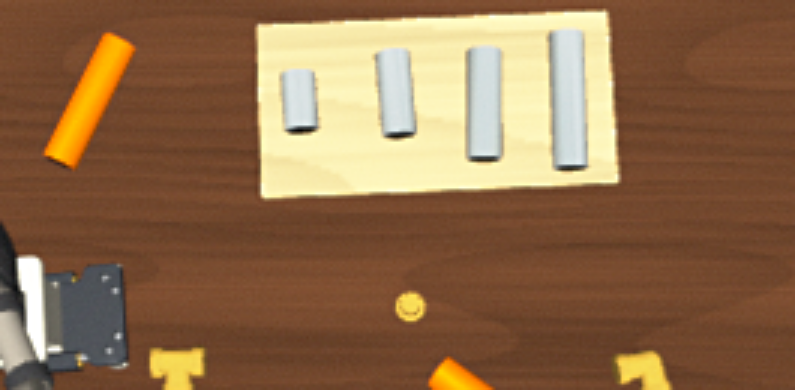

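All four pipes lie along their saddles, shortest at the left (300,100) and longest at the right (568,98) next to the vice. Each is within about 5 mm of its saddle centre.

```bash
python3 -c "
from cell import workorder; print(workorder.hand_in())"
```

```text
the job is handed in; nothing more can be done
None
```

I laid the four pipes in the saddles in order of length, with the 130 mm pipe next to the vice and the 55 mm pipe farthest from it; each is within about 5 mm of its saddle's centre and let go, and I handed the job in at about 22 s.

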